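Pin the espresso station's cupboard shut

TASK

Lock the low birch cupboard for the night: slide its door fully shut so that the steel eye on the door lines up between the two eyes of the cupboard's bracket, then drop the long steel locking rod down through all three eyes until its disc rests on the top eye, and let go. The rod stands in the dark wooden rest among a shorter pin of the same shape and a wooden muddler, which are not the ones wanted.

Things in the scene. Friction and masses are not known exactly. Their poses are not given: they have to be found in the camera images.
- lock_rod: Steel locking rod, upright in a socket (30 mm deep, row of 3 at 70 mm) of the 40 mm high wooden rest; beside it a pin 55 mm shorter and a muddler with no disc, in any order. Origin: centre of its tip; z up the rod, x along the row at the start. Shank 14 mm dia. from z 0 to 100 mm, disc 52 mm dia. 100 to 108, round grip 24 mm dia. 108 to 153. About 0.22 kg.
- top_eye (a point): Centre of the top eye's hole, on its upper face (128 mm above table). x: into the cupboard, y: left along the door, z up. Three 8 mm plates, 60 mm wide, with 30 mm holes: fixed eyes at z 0 to -8 and -52 to -60 mm; the door's eye at -26 to -34, in line when shut; open below. Hole is 47 mm in front of the door face; granite top at z +22 mm begins 43 mm behind the hole's centre.
- door (a joint): How far the sliding door is open, in m: 0 is fully shut against its stop (the three eyes in line), 0.15 fully open. Opening moves it to the cupboard's left (+y of its axes), shutting to -y. About 2 N of friction; it stays where it is left.
- door_pull (a point): Centre of the top end of the door's handle, an upright square steel bar 16 x 16 mm, its top 165 mm above the table. It stands 32 mm clear of the door's face, free all round over its top 48 mm (thin arms below join it to the door). Moves with the door; axes as for the eye; with the door shut it is 120 mm to the left (+y) of the eyes.
There are look-alikes about, which are no part of the job. Leave any blue or turquoise look-alike of the lock_rod alone.

How it is judged (in metres and radians):
On the way, in this order (a step that is already met when the one before it is completed fails the run):
1. the door is shut, the three eyes in line (value of joint door below 0.015 m), for 0.2 s.
2. the locking rod is down through all three eyes of the shut door (value of joint door below 0.015 m and z of lock_rod in the frame of top_eye below -0.09 m and horizontal distance between lock_rod and top_eye below 0.02 m and angle between lock_rod's own z axis and vertical below 0.175 rad), for 0.2 s.
At the end, for the whole second after the job is handed in: The door is shut (within 15 mm of its stop) and the long rod hangs at rest through all three eyes: its tip at least 90 mm below the top eye's upper face (100 mm when its disc lies on the eye), within 20 mm of the eyes' axis sideways, upright within 10 degrees (all of step 2 and linear speed of lock_rod below 0.03 m/s); the robot touches nothing.
It also fails if it takes over 56 s, if anything falls off the work surface, if the arm or the gripper's body presses on something with over 40 N, if the wrist force passes 120 N, or if a joint passes its speed limit or range.

ROBOT

A 6-joint arm with a two-finger parallel gripper is mounted at the origin on the work surface. World frame = base frame: x ahead of the robot, y to its left, z up, the work surface at z = 0. Lengths are in m, angles in degrees, forces in N, time in s.
With the tool pointing down it reaches from about 0.375 to 0.9 m from the base axis. Payload 3.1 kg.
Tool frame: the origin (TCP) lies on the centre line of the jaws, within the pads' length; the fingertips stand 22 mm ahead of it and the grasp point (between the pads) lies 3 mm ahead of it; z points along the fingers, y is the line along which they close (so a half turn about z gives the same grasp; the last joint's range is limited). The gripper opens to 87 mm and grips with 3 to 60 N. Pads are 19 mm wide; open, the fingers measure 117 mm over their backs; the gripper's body (75 mm by 190 mm) begins 51 mm behind the grasp point.
Start: joints at [-85.457, 30.224, 82.088, -0, 67.689, -10.227], TCP at [0.159, -0.604, 0.245] pointing down, gripper open.
Joint ranges: [-176.69, 176.69], [-43.24, 126.21], [12.49, 139.97], [-82, 262], [0, 151.66], [-163.58, 163.58]. Speed limits (degrees/s): [159.86, 159.86, 180, 180, 180, 180].

INTERFACE

Orientations are given as a 3x3 rotation matrix whose columns are the frame's x, y, z axes.
In Python, from rig import * gives the robot as it stands.
- The arm moves only by the shell command python3 -m jog 'ROWS'. ROWS is text: rows parted by semicolons, each of 7 numbers parted by spaces: the shift along the tool's x, y, z in mm, then the turn, a rotation vector about the tool's x, y, z in rad, then the finger opening in mm, from 0 to 87. In form: tx ty tz ax ay az fingers; .... A call has 1 to 12 rows; each row shifts and turns the commanded pose from where the row before left it, along the tool's axes as they then stand; what a row does not reach is not made up. A row lasts 1/8 s, in which the tool goes at most 62.5 mm and 10.7 degrees, less where a joint would pass 70% of its speed; a pose out of reach is approached as far as the arm can. A call with a gripper value outside its range is refused whole. The fingers move at their own pace and stop on an object; the grip force is fixed at half the most. Time passes only in rows, so rows that do not move let the fingers close. It gives the time, the measured TCP pose, the force, the opening and the grip force at its end, in the units of the state.
- read_state(): the state, without advancing time (a new reading comes with each control period).
- capture(name): name is "scene" or "top" or "wrist"; returns a dict with "color" (384x512x3 uint8, red, green, blue), "camera_matrix" (3x3 intrinsics, pixels), "R" (3x3) and "t" (3): a world point X has camera coordinates R X + t. Camera axes: x right, y down, z forward; pixel columns grow to the right and rows downward; lengths in m; the calibration is good to about 2 mm. A picture is of the moment at which its call begins. There is no depth.
- hand_in(): hands the job in; it is judged then, once.
Trained networks look in the newest picture that a camera, given by its name, has taken for a name from the list of things; names that differ only in an ending like _2 or _b are one class to them, and where a whole thing is asked for, a point or a joint stands for the part that bears it (a point fixed in the world has none). Each returns a list of dicts, best first, with "conf" (0 to 1); they miss things now and then, are a little off and sometimes report something else, mostly with a low value. They report only what shows in the picture. A call takes as long as a camera call. They do not tell look-alikes from the thing itself.
- find_in(camera, target): "at" ([x, y, z] in m, in world coordinates, good to about 4 mm: the middle of the surface that is visible of it).
- trace(camera, target): "pixels" (384x512 bool, what is visible of it).
- place_of(camera, target): "at" ([x, y, z] in m, in world coordinates, good to about 4 mm: a listed point, or the origin of a listed thing).
The state is a dict: "time_s": time; "joint_positions": joint angles; "qvel": joint speeds; "tau": joint torques, N m; "position": TCP position; "tcp_rot": TCP orientation; "force": force on the tool from outside, world axes, zero at the start; "moment": the same for the moment, N m; "opening": opening from 0.0 (shut) to 1.0 (fully open); "grasp_force": force on a finger pad.
Only numpy, scipy, OpenCV 4.12 (cv2) and the standard library are available. Lean on these libraries where they do the work, as an engineer would, in place of code of your own. Each camera call takes 0.05 s, during which the arm holds its last target. There are 200 camera calls.

## Working session

There is one attempt and no reset: what is moved stays moved. The work goes in short steps, Python scripts to look and compute and a shell command to move; the robot and the scene stay as the last step left them, time stands still between calls to the robot, and variables do not carry over. Pictures are saved under pics/ and viewed, at most 10 in all, crops included, and the job is handed in when it is done.

```bash
ls; mkdir -p pics
python3 - <<'E'
from rig import *
import cv2,numpy as np
np.set_printoptions(precision=4,suppress=True)
ims=[]
for c in ["scene","top"]:
    d=capture(c); cv2.imwrite(f"pics/{c}0.png",d["color"][:,:,::-1]); ims.append(d["color"])
    for t in ["lock_rod","top_eye","door_pull"]:
        print(c,t,[(np.round(r["at"],4),round(r["conf"],2)) for r in place_of(c,t)])
s=read_state();print(s["time_s"],s["position"],s["tcp_rot"],s["opening"])
E
```

```text
pics
scene lock_rod [(array([ 0.5866, -0.3492,  0.0076]), 0.72), (array([ 0.6523, -0.2611,  0.0034]), 0.62), (array([ 0.5899, -0.4537,  0.0014]), 0.59)]
scene top_eye [(array([ 0.5372, -0.0381,  0.1226]), 0.89)]
scene door_pull [(array([0.5769, 0.2189, 0.1662]), 0.86)]
top lock_rod [(array([ 0.5893, -0.3504,  0.0045]), 0.8), (array([ 0.6536, -0.256 ,  0.0004]), 0.79), (array([ 0.5927, -0.4504,  0.0022]), 0.57)]
top top_eye [(array([ 0.5384, -0.0339,  0.131 ]), 0.65)]
top door_pull [(array([0.5717, 0.2183, 0.1639]), 0.75)]
0.4 [ 0.1594 -0.6042  0.2444] [[ 0.967   0.255  -0.    ]
 [ 0.255  -0.967   0.0003]
 [ 0.     -0.0003 -1.    ]] 0.9964679852249076
```

View pics/scene0.png

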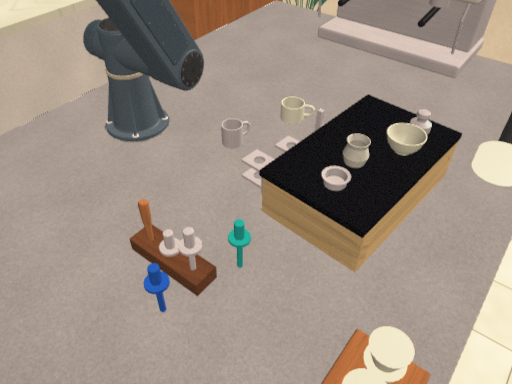

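View pics/top0.png

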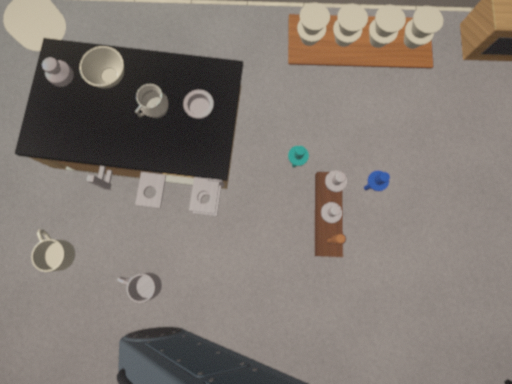

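The scene view shows the rest with the muddler at (147,215), the short pin at (170,242) and the tall rod at (189,245). The rod is the socket furthest from the robot, at top-view (336,180). The blue and teal look-alikes stand loose at (378,180) and (298,156) in the top view. The bracket eye is at (203,197), the door's eye at (150,190) and the pull at (100,175), so the door is about 0.136 m open.

I'll move towards the rest and look with the wrist camera.

```bash
python3 -m jog '0 0 -30 0 0 0.18 87; 0 0 -30 0 0 0.18 87; 36 -35 -3 0 0 0 87; 36 -35 -3 0 0 0 87; 36 -35 -3 0 0 0 87; 36 -35 -3 0 0 0 87; 36 -35 -3 0 0 0 87; 36 -35 0 0 0 0 87; 36 -35 0 0 0 0 87; 36 -35 0 0 0 0 87; 0 0 0 0 0 0 87'
cat > h.py <<'E'
from rig import *
import cv2,numpy as np
np.set_printoptions(precision=4,suppress=True)
def look(c,ts,save=None):
    d=capture(c)
    if save: cv2.imwrite(f"pics/{save}.png",d["color"][:,:,::-1])
    for t in ts:
        print(c,t,[(np.round(r["at"],4),round(r["conf"],2)) for r in place_of(c,t)])
    return d
def P(d): return d["camera_matrix"]@np.c_[d["R"],d["t"]]
def px(d,X):
    q=P(d)@np.r_[X,1]; return q[:2]/q[2]
def tri(d1,p1,d2,p2):
    X=cv2.triangulatePoints(P(d1),P(d2),np.float64(p1).reshape(2,1),np.float64(p2).reshape(2,1))[:,0]
    return X[:3]/X[3]
E
python3 - <<'E'
from h import *
d=look("wrist",["lock_rod","top_eye","door_pull"],"w1")
print("cam centre",-d["R"].T@d["t"],d["R"])
for m in trace("wrist","lock_rod"):
    ys,xs=np.where(m["pixels"]); print(m["conf"],xs.min(),xs.max(),ys.min(),ys.max())
s=read_state();print(s["time_s"],s["position"],s["tcp_rot"])
E
```

```text
time_s: 1.78
position: [0.4766, -0.3526, 0.3196]
tcp_rot: [[0.995, -0.097, 0.001], [-0.097, -0.995, 0.001], [0.001, -0.001, -1.0]]
force: [0.2, -0.8, -0.4]
opening: 0.998
grasp_force: 0.0
wrist lock_rod [(array([ 0.5887, -0.3499,  0.0067]), 0.91), (array([ 0.5931, -0.46  ,  0.0011]), 0.76), (array([ 0.6508, -0.257 , -0.0007]), 0.68)]
wrist top_eye []
wrist door_pull []
cam centre [ 0.5503 -0.3599  0.4611] [[-0.0965 -0.9953 -0.0009]
 [-0.9577  0.0926  0.2724]
 [-0.271   0.0272 -0.9622]]
0.82 315 368 28 83
0.75 215 265 44 98
0.7 113 174 0 43
2.025 [ 0.4735 -0.3561  0.3195] [[ 0.9946 -0.1037 -0.0004]
 [-0.1037 -0.9946 -0.0002]
 [-0.0004  0.0002 -1.    ]]
```

View pics/w1.png

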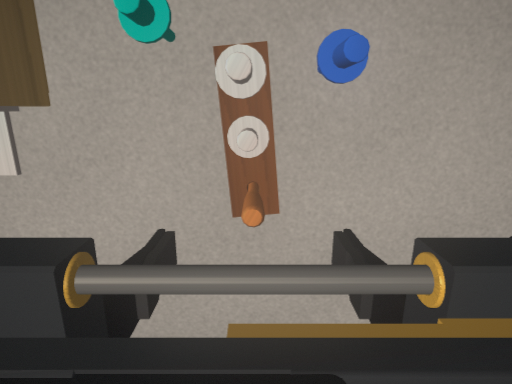

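The wrist view shows the tall rod's disc at (241,71), larger and therefore nearer than the short pin's at (248,137). The muddler is at (253,210), with blue at (343,56) and teal at (145,12). That confirms the rod at about (0.588,-0.350). Next I'll look at the door.

```bash
python3 -m jog '-10 -49 0 0 0 0 87; -10 -49 0 0 0 0 87; -10 -49 0 0 0 0 87; -10 -49 0 0 0 0 87; -10 -49 0 0 0 0 87; -10 -49 0 0 0 0 87; -10 -49 0 0 0 0 87; -10 -49 0 0 0 0 87; -10 -49 0 0 0 0 87; 0 0 0 0 0 0 87; 0 0 0 0 0 0 87'
python3 - <<'E'
from h import *
d=look("wrist",["top_eye","door_pull"],"w2")
for X in [(.538,-.036,.128),(.573,.218,.165)]: print(px(d,X))
s=read_state();print(s["time_s"],s["position"],s["tcp_rot"])
E
```

```text
time_s: 3.4
position: [0.4301, 0.0917, 0.3197]
tcp_rot: [[0.995, -0.103, 0.001], [-0.103, -0.995, -0.001], [0.001, 0.001, -1.0]]
force: [-0.4, 0.5, 0.5]
opening: 0.997
grasp_force: 0.0
wrist top_eye [(array([ 0.5337, -0.035 ,  0.1285]), 0.67)]
wrist door_pull [(array([0.5709, 0.2195, 0.1704]), 0.92)]
[373.2595  57.8145]
[88.6662 40.0758]
3.55 [0.4303 0.0912 0.3196] [[ 0.9945 -0.1048  0.0002]
 [-0.1048 -0.9945 -0.0003]
 [ 0.0002  0.0003 -1.    ]]
```

View pics/w2.png

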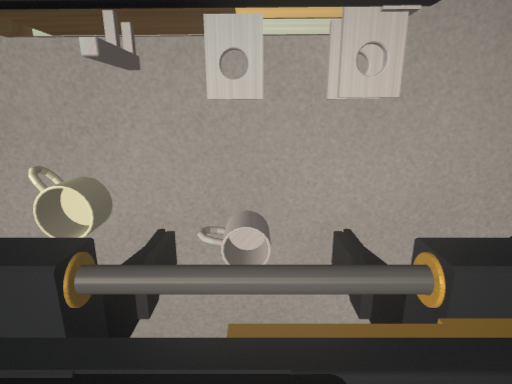

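The wrist view shows the top eye's hole at (372,59), the door's eye at (234,64) and the pull's top at (90,46). The tool yaw already matches the cupboard. I'll straddle the pull.

```bash
python3 -m jog '32 -35.5 0 0 0 0 50; 32 -35.5 0 0 0 0 50; 32 -35.5 0 0 0 0 50; 32 -35.5 0 0 0 0 50; 0 0 -0 0 0 0 50; 0 0 40 0 0 0 50; 0 0 40 0 0 0 50; 0 0 35 0 0 0 50; 0 0 0 0 0 0 50'
python3 - <<'E'
from h import *
d=look("wrist",["door_pull"])
look("top",["door_pull"]);look("scene",["door_pull"],"s3")
s=read_state();print(s["time_s"],s["position"],s["tcp_rot"])
E
```

```text
time_s: 4.68
position: [0.5692, 0.2187, 0.2018]
tcp_rot: [[0.995, -0.104, -0.008], [-0.104, -0.995, -0.002], [-0.008, 0.003, -1.0]]
force: [-1.4, -0.1, 0.7]
opening: 0.571
grasp_force: 0.0
wrist door_pull [(array([0.5686, 0.2198, 0.1696]), 0.77)]
top door_pull [(array([0.5684, 0.2176, 0.166 ]), 0.77)]
scene door_pull [(array([0.5741, 0.2196, 0.1684]), 0.58)]
4.975 [0.5728 0.2209 0.2065] [[ 0.9947 -0.1023  0.0036]
 [-0.1023 -0.9948  0.0006]
 [ 0.0035 -0.001  -1.    ]]
```

View pics/s3.png

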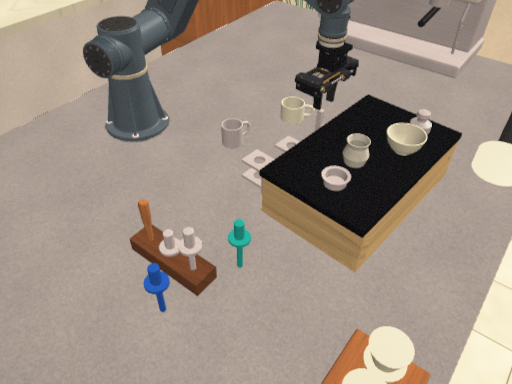

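The gripper is right over the pull at (320,110). Next: go down, narrow the fingers and shut the door.

```bash
python3 -m jog '-1 0 28 0 0 0 50; 0 0 28 0 0 0 50; 0 0 0 0 0 0 24; 0 0 0 0 0 0 24; 0 0 0 0 0 0 24; 0 0 0 0 0 0 24' && python3 -m jog '0 12 0 0 0 0 24; 0 15 0 0 0 0 24; 0 15 0 0 0 0 24; 0 15 0 0 0 0 24; 0 15 0 0 0 0 24; 0 15 0 0 0 0 24;0 15 0 0 0 0 24;0 15 0 0 0 0 24; 0 10 0 0 0 0 24; 0 0 0 0 0 0 24'
python3 - <<'E'
from h import *
d=look("wrist",["door_pull","top_eye"]);look("top",["door_pull","top_eye"])
s=read_state();print(s["time_s"],s["position"],s["force"],s["opening"]*87)
E
```

```text
time_s: 5.72
position: [0.5713, 0.2212, 0.1497]
tcp_rot: [[0.995, -0.102, 0.002], [-0.102, -0.995, 0.0], [0.002, -0.001, -1.0]]
force: [-0.0, -0.6, 0.2]
opening: 0.289
grasp_force: 0.0
time_s: 6.98
position: [0.5566, 0.0935, 0.1481]
tcp_rot: [[0.995, -0.103, -0.003], [-0.103, -0.995, -0.001], [-0.003, 0.001, -1.0]]
force: [-0.2, 0.2, -0.3]
opening: 0.275
grasp_force: 0.0
wrist door_pull [(array([0.5547, 0.0969, 0.1697]), 0.55)]
wrist top_eye [(array([ 0.5351, -0.0353,  0.1287]), 0.97)]
top door_pull []
top top_eye [(array([ 0.5386, -0.039 ,  0.1297]), 0.56)]
7.275 [0.5574 0.095  0.1484] [-0.6463  0.473  -0.1166] 24.04874624107086
```

```bash
python3 -m jog '0 4 0 0 0 0 24; 0 4 0 0 0 0 24; 0 3 0 0 0 0 24; 0 0 0 0 0 0 24' && python3 -m jog '0 2 0 0 0 0 24; 0 2 0 0 0 0 24;  0 0 0 0 0 0 24'
```

```text
time_s: 7.78
position: [0.5564, 0.0834, 0.1485]
tcp_rot: [[0.995, -0.102, -0.001], [-0.102, -0.995, -0.0], [-0.001, 0.0, -1.0]]
force: [-1.1, 1.0, -0.4]
opening: 0.276
grasp_force: 0.3
time_s: 8.15
position: [0.5561, 0.0802, 0.1485]
tcp_rot: [[0.995, -0.102, -0.0], [-0.102, -0.995, 0.001], [-0.0, -0.001, -1.0]]
force: [-0.4, 4.9, -0.6]
opening: 0.275
grasp_force: 2.0
```

```bash
python3 -m jog '0 2 0 0 0 0 24; 0 0 0 0 0 0 24' && python3 -m jog '0 2 0 0 0 0 24; 0 0 0 0 0 0 24; 0 0 0 0 0 0 24'
python3 - <<'E'
from h import *
d=look("wrist",["door_pull","top_eye"],"w4")
print(px(d,(.537,-.0355,.128)))
E
```

```text
time_s: 8.4
position: [0.5561, 0.08, 0.1484]
tcp_rot: [[0.995, -0.103, 0.001], [-0.103, -0.995, 0.004], [0.0, -0.004, -1.0]]
force: [0.8, 9.8, -1.9]
opening: 0.276
grasp_force: 5.1
time_s: 8.78
position: [0.5561, 0.0799, 0.1484]
tcp_rot: [[0.995, -0.104, 0.001], [-0.104, -0.995, 0.007], [0.001, -0.007, -1.0]]
force: [1.2, 16.0, -1.8]
opening: 0.28
grasp_force: 8.1
wrist door_pull [(array([0.557 , 0.0848, 0.1705]), 0.67)]
wrist top_eye [(array([ 0.5339, -0.0362,  0.1303]), 0.74)]
[463.4174 258.541 ]
```

View pics/w4.png

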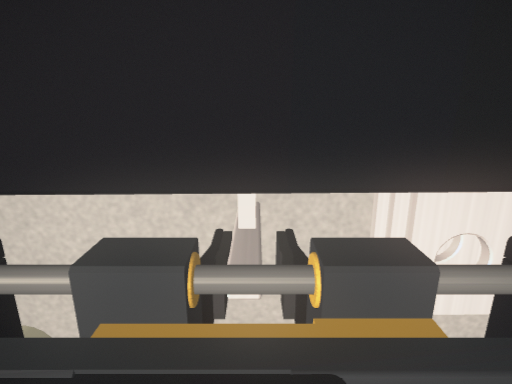

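The door has met its stop: the TCP stands still while the force rises. The pull is between the pads at (247,215), and the eye's hole at (463,258) is where predicted. I'll back off and go to the rod.

```bash
python3 -m jog '0 -9 0 0 0 0 50; 0 0 0 0 0 0 50; 0 0 -55 0 0 0 60; 0 0 -55 0 0 0 87; 0 0 -55 0 0 0 87; 0 0 0 0 0 0 87' && python3 -m jog '3 48 0 0 0 0 87; 3 48 0 0 0 0 87; 3 48 0 0 0 0 87; 3 48 0 0 0 0 87; 3 48 0 0 0 0 87; 3 48 0 0 0 0 87; 3 48 0 0 0 0 87; 3 48 0 0 0 0 87; 3 48 0 0 0 0 87; 0 0 0 0 0 0 87; 0 0 0 0 0 0 87; 0 0 0 0 0 0 87'
python3 - <<'E'
from h import *
d=look("wrist",["lock_rod","top_eye","door_pull"],"w5")
look("top",["lock_rod","top_eye","door_pull"]);look("scene",["lock_rod","top_eye","door_pull"])
print(px(d,(.588,-.350,.163)),px(d,(.588,-.350,.118)))
s=read_state();print(s["time_s"],s["position"],s["tcp_rot"],s["force"])
E
```

```text
time_s: 9.68
position: [0.5598, 0.0836, 0.3191]
tcp_rot: [[0.995, -0.103, 0.012], [-0.103, -0.995, -0.002], [0.012, 0.001, -1.0]]
force: [-0.2, -0.1, -0.4]
opening: 0.876
grasp_force: 0.0
time_s: 11.18
position: [0.5393, -0.3465, 0.3131]
tcp_rot: [[0.995, -0.101, -0.001], [-0.101, -0.995, 0.001], [-0.001, -0.001, -1.0]]
force: [0.6, 0.7, 0.5]
opening: 0.999
grasp_force: 0.0
wrist lock_rod [(array([ 0.5861, -0.3475,  0.0094]), 0.96), (array([ 0.5919, -0.4582, -0.0039]), 0.95), (array([ 0.6512, -0.2589, -0.0019]), 0.7)]
wrist top_eye []
wrist door_pull []
top lock_rod [(array([ 0.6555, -0.2585,  0.0004]), 0.77)]
top top_eye [(array([ 0.5372, -0.0368,  0.1304]), 0.91)]
top door_pull [(array([0.5564, 0.0803, 0.1614]), 0.77)]
scene lock_rod [(array([ 0.5848, -0.3438,  0.0088]), 0.87), (array([ 0.6506, -0.2613,  0.0039]), 0.86), (array([ 0.5917, -0.4556,  0.0005]), 0.59)]
scene top_eye [(array([ 0.5337, -0.0378,  0.124 ]), 0.71)]
scene door_pull [(array([0.5585, 0.0836, 0.1654]), 0.53)]
[252.4157 136.1324] [252.6547 132.3043]
11.775 [ 0.5395 -0.3477  0.3136] [[ 0.9948 -0.102   0.    ]
 [-0.102  -0.9948 -0.0001]
 [ 0.      0.0001 -1.    ]] [-0.4225  0.032  -0.297 ]
```

View pics/w5.png

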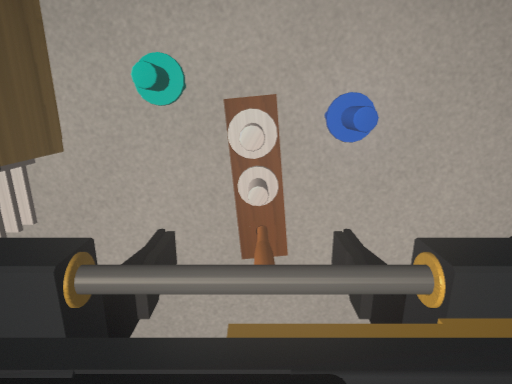

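The rod's grip top at (252,138) and disc at (252,133) match the predictions, and the short pin is at (258,187). I'll check the height from the two wrist views with a disc triangulation, using the earlier camera pose shifted by the TCP.

Run:
```python
from h import *
d2=capture("wrist")
R1=np.array([[-.0965,-.9953,-.0009],[-.9577,.0926,.2724],[-.271,.0272,-.9622]]);c1=np.array([.5503,-.3599,.4611])
d1=dict(camera_matrix=d2["camera_matrix"],R=R1,t=-R1@c1)
print("disc",tri(d1,(241,71),d2,(252.5,133)),"grip top",tri(d1,(238,66),d2,(252,138)))
print("short disc",tri(d1,(248,137),d2,(258,187)))
print(read_state()["position"])
```

```text
disc [ 0.5874 -0.3506  0.1137] grip top [ 0.5866 -0.3501  0.1619]
short disc [ 0.5165 -0.3499  0.0662]
[ 0.5395 -0.3478  0.3136]
```

```bash
python3 -m jog '24 -1 0 0 0 0 87; 23.5 -1 0 0 0 0 87; 0 0 0 0 0 0 87; 0 0 50 0 0 0 87; 0 0 50 0 0 0 87; 0 0 40 0 0 0 87; 0 0 26 0 0 0 87; 0 0 0 0 0 0 87' && python3 -m jog '0 0 0 0 0 0 0;0 0 0 0 0 0 0;0 0 0 0 0 0 0;0 0 0 0 0 0 0;0 0 0 0 0 0 0;0 0 0 0 0 0 0'
```

```text
time_s: 12.82
position: [0.5848, -0.3495, 0.145]
tcp_rot: [[0.995, -0.102, -0.005], [-0.102, -0.995, 0.004], [-0.006, -0.004, -1.0]]
force: [-0.1, 0.3, 0.5]
opening: 1.0
grasp_force: 0.0
time_s: 13.58
position: [0.587, -0.3506, 0.1475]
tcp_rot: [[0.995, -0.102, -0.0], [-0.102, -0.995, 0.0], [-0.0, -0.0, -1.0]]
force: [-0.3, -0.0, -0.2]
opening: 0.402
grasp_force: 0.0
```

```bash
python3 -m jog '0 0 0 0 0 0 0;0 0 0 0 0 0 0;0 0 0 0 0 0 0;0 0 0 0 0 0 0' && python3 -m jog '0 0 -15 0 0 0 0;0 0 -30 0 0 0 0;0 0 -45 0 0 0 0;0 0 -50 0 0 0 0;0 0 -30 0 0 0 0;0 0 0 0 0 0 0'
```

```text
time_s: 14.08
position: [0.587, -0.3504, 0.1475]
tcp_rot: [[0.995, -0.102, -0.0], [-0.102, -0.995, 0.001], [-0.0, -0.0, -1.0]]
force: [0.1, 0.6, -0.3]
opening: 0.265
grasp_force: 30.0
time_s: 14.82
position: [0.588, -0.3517, 0.3215]
tcp_rot: [[0.995, -0.102, 0.006], [-0.102, -0.995, -0.005], [0.006, 0.005, -1.0]]
force: [-0.1, -0.4, -3.3]
opening: 0.269
grasp_force: 30.0
```

```bash
python3 -m jog '-10.3 -38.5 0 0 0 0 0;-10.3 -38.5 0 0 0 0 0;-10.3 -38.5 0 0 0 0 0;-10.3 -38.5 0 0 0 0 0;-10.3 -38.5 0 0 0 0 0;-10.3 -38.5 0 0 0 0 0;-10.3 -38.5 0 0 0 0 0;-10.3 -38.5 0 0 0 0 0;0 0 0 0 0 0 0;0 0 0 0 0 0 0'
python3 - <<'E'
from h import *
for c in ["wrist","top","scene"]:
    d=look(c,["lock_rod","top_eye"],"6"+c)
    print(px(d,(.537,-.0355,.128)))
    if c!="top":
        im=d["color"]; u,v=px(d,(.537,-.0355,.15)).astype(int); u=min(max(u,90),420);v=min(max(v,90),290)
        cv2.imwrite(f"pics/6{c}c.png",cv2.resize(im[v-90:v+90,u-90:u+90][:,:,::-1],(540,540),interpolation=2)); print(c,"crop origin",u-90,v-90)
s=read_state();print(s["time_s"],s["position"],s["tcp_rot"])
a=cv2.imread("pics/6wristc.png");b=cv2.imread("pics/6scenec.png");cv2.imwrite("pics/6.png",cv2.resize(np.hstack([a,b]),(800,400)))
E
```

```text
time_s: 16.08
position: [0.5359, -0.0359, 0.3164]
tcp_rot: [[0.995, -0.101, -0.002], [-0.101, -0.995, -0.0], [-0.002, 0.0, -1.0]]
force: [0.5, -0.3, -2.9]
opening: 0.268
grasp_force: 30.0
wrist lock_rod [(array([ 0.5324, -0.037 ,  0.1798]), 0.87), (array([ 0.6477, -0.2588, -0.0008]), 0.83), (array([0.554 , 0.083 , 0.1698]), 0.47)]
wrist top_eye [(array([ 0.5341, -0.0361,  0.1302]), 0.9)]
[253.2699 178.3856]
wrist crop origin 163 93
top lock_rod [(array([ 0.5936, -0.4563,  0.0024]), 0.85), (array([ 0.6514, -0.2579,  0.0026]), 0.82)]
top top_eye [(array([ 0.5357, -0.0344,  0.1315]), 0.67)]
[203.3298 196.9851]
scene lock_rod [(array([ 0.6553, -0.2587,  0.004 ]), 0.92), (array([ 0.5368, -0.0319,  0.1798]), 0.74), (array([ 0.5913, -0.4539, -0.0012]), 0.6)]
scene top_eye [(array([ 0.5343, -0.0357,  0.1244]), 0.81)]
[258.3367 159.4561]
scene crop origin 168 62
16.525 [ 0.5365 -0.0362  0.3175] [[ 0.9947 -0.1027 -0.    ]
 [-0.1027 -0.9947  0.    ]
 [-0.     -0.     -1.    ]]
```

View pics/6.png

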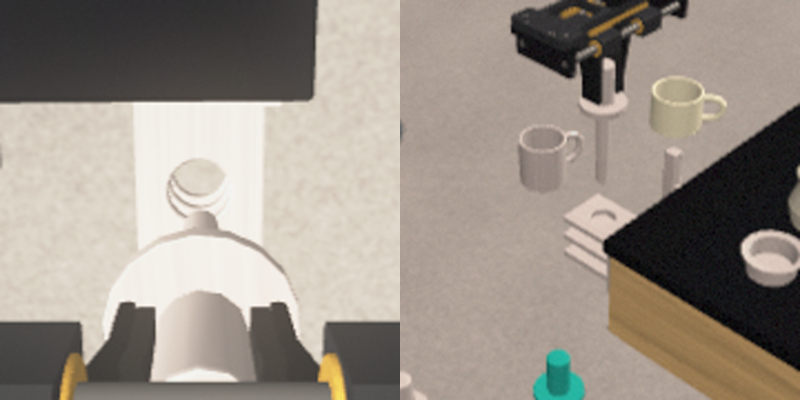

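Left, wrist: the three holes line up at crop (198,185), with the rod's tip just in front. Right, scene: the rod is upright at (602,140), straight above the hole at (605,216). I'll lower it, watching the force.

```bash
python3 -m jog '0 0 20 0 0 0 0;0 0 20 0 0 0 0;0 0 15 0 0 0 0;0 0 10 0 0 0 0;0 0 0 0 0 0 0' && python3 -m jog '0 0 12 0 0 0 0;0 0 12 0 0 0 0;0 0 12 0 0 0 0;0 0 0 0 0 0 0'
```

```text
time_s: 17.15
position: [0.5361, -0.0358, 0.2519]
tcp_rot: [[0.995, -0.102, -0.001], [-0.102, -0.995, 0.0], [-0.001, -0.0, -1.0]]
force: [-0.6, 0.2, -3.5]
opening: 0.265
grasp_force: 30.0
time_s: 17.65
position: [0.5355, -0.0356, 0.2151]
tcp_rot: [[0.995, -0.102, -0.003], [-0.102, -0.995, 0.001], [-0.003, -0.001, -1.0]]
force: [-0.5, 0.0, -3.8]
opening: 0.266
grasp_force: 30.0
```

Tip is in the second eye now with no contact; I'll continue.

```bash
python3 -m jog '0 0 12 0 0 0 0;0 0 12 0 0 0 0;0 0 12 0 0 0 0;0 0 8 0 0 0 0;0 0 0 0 0 0 0;0 0 0 0 0 0 0' && python3 -m jog '0 0 2 0 0 0 0;0 0 2 0 0 0 0;0 0 2 0 0 0 0; 0 0 0 0 0 0 0'
```

```text
time_s: 18.4
position: [0.5367, -0.0359, 0.1727]
tcp_rot: [[0.995, -0.102, 0.001], [-0.102, -0.995, -0.0], [0.001, 0.0, -1.0]]
force: [-0.0, -0.7, -2.7]
opening: 0.266
grasp_force: 30.0
time_s: 18.9
position: [0.5363, -0.0358, 0.1664]
tcp_rot: [[0.995, -0.102, -0.0], [-0.102, -0.995, 0.0], [-0.0, -0.0, -1.0]]
force: [-0.1, 0.2, -3.4]
opening: 0.269
grasp_force: 30.0
```

```bash
python3 -m jog '0 0 1 0 0 0 0; 0 0 1 0 0 0 0; 0 0 0 0 0 0 0' && python3 -m jog '0 0 0 0 0 0 40;0 0 0 0 0 0 60;0 0 0 0 0 0 60;0 0 0 0 0 0 60;0 0 0 0 0 0 60;0 0 -30 0 0 0 60;0 0 -40 0 0 0 60;0 0 -40 0 0 0 60;0 0 -20 0 0 0 60;-40 0 0 0 0 0 60; -40 0 0 0 0 0 60; 0 0 0 0 0 0 60'
python3 - <<'E'
from h import *
for c in ["wrist","scene"]:
    d=look(c,["lock_rod","top_eye","door_pull"])
    im=d["color"]; u,v=px(d,(.537,-.0355,.15)).astype(int); u=min(max(u,90),420);v=min(max(v,90),290)
    cv2.imwrite(f"pics/7{c}c.png",cv2.resize(im[v-90:v+90,u-90:u+90][:,:,::-1],(400,400)))
s=read_state();print(s["time_s"],s["position"],s["force"])
cv2.imwrite("pics/7.png",np.hstack([cv2.imread("pics/7wristc.png"),cv2.imread("pics/7scenec.png")]))
E
```

```text
time_s: 19.27
position: [0.5366, -0.0358, 0.1654]
tcp_rot: [[0.995, -0.102, 0.001], [-0.102, -0.995, -0.0], [0.001, 0.0, -1.0]]
force: [-2.5, 1.4, 5.0]
opening: 0.27
grasp_force: 30.1
time_s: 20.78
position: [0.4536, -0.0267, 0.2943]
tcp_rot: [[0.995, -0.102, -0.003], [-0.102, -0.995, 0.001], [-0.003, -0.001, -1.0]]
force: [1.4, 0.1, 0.3]
opening: 0.692
grasp_force: 0.0
wrist lock_rod [(array([ 0.5359, -0.0372,  0.0268]), 0.6)]
wrist top_eye []
wrist door_pull [(array([0.5575, 0.0837, 0.1703]), 0.88)]
scene lock_rod [(array([ 0.6502, -0.2581,  0.0027]), 0.81), (array([ 0.5912, -0.458 , -0.0003]), 0.67)]
scene top_eye [(array([ 0.5376, -0.0352,  0.1245]), 0.57)]
scene door_pull [(array([0.5606, 0.084 , 0.1694]), 0.63)]
21.175 [ 0.4576 -0.0278  0.2944] [-0.0502  0.0258  0.4601]
```

View pics/7.png

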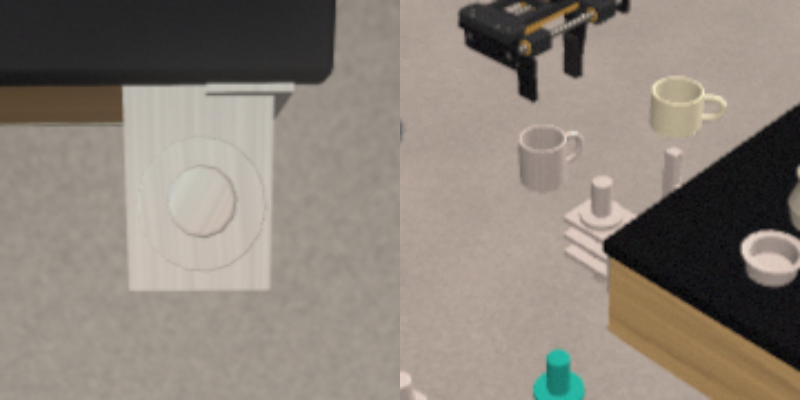

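The disc lies flat on the top eye: wrist crop (203,202), scene crop (601,200). The rod is upright with its tip at z≈0.027, the door is shut and the gripper is clear.

```bash
python3 -c "
from rig import *
print(hand_in())"
```

```text
the job is handed in; nothing more can be done
None
```

The cupboard is locked: the door is against its stop, the long rod is through all three eyes with its disc resting on the top eye, the gripper is clear, and the job was handed in at about 21 s (no verdict was returned).

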